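# Drift the swing bar into line

## Robot

A 6-joint arm with a two-finger parallel gripper is mounted at the origin on the work surface; the furniture and walls round the work are solid. World frame = base frame: x ahead of the robot, y to its left, z up, the work surface at z = 0. Lengths are in m, angles in rad, forces in N, time in s.
With the tool pointing down it reaches from about 0.25 to 0.725 m from the base axis. Payload 4 kg.
Tool frame: the origin (TCP) lies at the very end of the fingers, on their centre line; the grasp point (between the pads) lies 19 mm behind it; z points along the fingers, y is the line along which they close (so a half turn about z gives the same grasp; the last joint's range is limited). The gripper opens to 85 mm and grips with 20 to 120 N. Pads are 22 mm wide; open, the fingers measure 114 mm over their backs; the gripper's body (76 mm by 85 mm) begins 54 mm behind the grasp point. The pads swing forward as they close: fully open they stand 13 mm farther back than shut.
Start: joints at [1.267, 0.241, 0.005, 1.335, 0, 1.571], TCP at [0.15, 0.477, 0.231] pointing down, gripper open.
Joint ranges: [-2.72, 2.72], [-1.05, 1.87], [-1.09, 1.28], [-1.99, 2.15], [-1.42, 1.44], [-3.14, 3.14]. Speed limits (rad/s): [2.79, 2.79, 3.14, 3.14, 3.14, 3.14].

## Interface

Orientations are given as a unit quaternion [x, y, z, w].
In Python, from workcell import bot, vision, workorder gives the robot as it stands.
- The arm moves only by the shell command python3 -m creep 'ROWS' [OPENING]. ROWS is JSON, a list of rows, each a list of 2 entries, a list of its own where there are three numbers: the shift along the tool's x, y, z in mm, then the turn, a rotation vector about the tool's x, y, z in rad. In form: [[[dx, dy, dz], [wx, wy, wz]], ...]. A call has 1 to 12 rows; each row shifts and turns the commanded pose from where the row before left it, along the tool's axes as they then stand; what a row does not reach is not made up. A row lasts 1/8 s, in which the tool goes at most 62.5 mm and 10.7 degrees, less where a joint would pass 70% of its speed; a pose out of reach is approached as far as the arm can. A call is refused whole if a number of a shift passes 62.5 or a number of a turn 0.188, either way. A call with a gripper value outside its range is refused whole. OPENING is the finger opening in mm, from 0 to 85.4, set as the call begins (- or left out, the last holds). The fingers move at their own pace and stop on an object; the grip force is fixed at half the most. Time passes only in rows, so rows that do not move let the fingers close. It gives the time, the measured TCP pose, the force, the opening and the grip force at its end, in the units of the state.
- bot.get_obs(): the state, without advancing time (a new reading comes with each control period).
- vision.camera(name): name is "scene" or "top"; returns a dict with "image" (420x560x3 uint8, blue, green, red), "z_map" (420x560 float32, m along the optical axis (not along the pixel's ray), 0 where there is no reading), "K" (3x3 intrinsics, pixels), "k1" (the pictures are not rectified: a ray, as slopes to the right and down, at radius r is drawn at 1 + k1 r^2 times it, then the intrinsics apply), "rvec" (rotation vector, rad) and "tvec" (3), from world to camera coordinates, as OpenCV has them. Camera axes: x right, y down, z forward; pixel columns grow to the right and rows downward; lengths in m; the calibration is good to about 2 mm. A picture is of the moment at which its call begins.
- workorder.job_done(): hands the job in; it is judged then, once.
Trained networks look in a picture, given as the dict that the camera call returned (one of the last four; its "shot" number tells which), for a name from the list of things; names that differ only in an ending like _2 or _b are one class to them, and where a whole thing is asked for, a point or a joint stands for the part that bears it (a point fixed in the world has none). Each returns a list of dicts, best first, with "score" (0 to 1); they miss things now and then, are a little off and sometimes report something else, mostly with a low value. They report only what shows in the picture. A call takes as long as a camera call.
- vision.spot_in(picture, query): "position" ([column, row] in pixels, amid what is visible of it).
- vision.place_of(picture, query): "position" ([column, row] in pixels: a listed point, or the origin of a listed thing).
The state is a dict: "clock": time; "joint_pos": joint angles; "joint_vel": joint speeds; "tau": joint torques, N m; "eef_pos": TCP position; "tool_rot": TCP orientation; "ft_force": force on the tool from outside, world axes, zero at the start; "ft_torque": the same for the moment, N m; "grip_width": finger opening in m; "grasp_force": force on a finger pad.
Only numpy, scipy, OpenCV 4.12 (cv2) and the standard library are available. Lean on these libraries where they do the work, as an engineer would, in place of code of your own. Each camera call takes 0.05 s, during which the arm holds its last target. There are 200 camera calls.

## Task

Push the black knob of the aluminium swing bar up the slope until the bar is against the red stop, which carries its hole a little past the hole in the sloping board. Then take the tapered drift by its orange handle and push it square to the board through both holes, so that the drift (not your push on the bar) pulls the bar back into line, until the drift's collar is fully home on the bar, and let go. Do not knock over or shift the oil can or the tape measure.

Things in the scene. Friction and masses are not known exactly. Their poses are not given: they have to be found in the camera images.
- jig: fixed sloping drill table of plywood, 190 x 270 mm underneath, origin at the centre of its underside on the bench; its own +x is the uphill direction, +y the pivot side. Its board (200 mm uphill x 280 mm wide, 12 mm thick) slopes at 30 degrees, low edge towards the robot; the board's top face passes 85 mm above the origin, free air below the board under the hole
- deck_hole (a point): centre of the 15 mm through hole in the sloping board, at the board's top face; axes: x straight up the slope, y across (towards the bar's pivot), z square out of the board (30 degrees from vertical, leaning to the jig's low side). The bar lies on the board and may cover this hole in part
- bar (a joint): angle in rad of the aluminium swing bar (36 mm wide, 245 mm long, 10 mm thick) that lies on the board and turns about its pivot bolt square to the board; 0 is against the red stop, it grows as the free end goes down the slope; the holes are in line at 0.033. Stiff bolt: about 0.55 N m of friction, the bar stays where it is left. At 0 the bar's hole is 5 mm uphill of the board's hole
- bar_pivot (a point): axis of the bar's pivot bolt at the bar's top face, 10 mm above the board; bolt head stands 8 mm above that
- bar_hole (a point): centre of the bar's 15 mm through hole at the bar's top face, 10 mm above the board and 150 mm from the pivot; z square out of the board, y along the bar towards the pivot
- bar_knob (a point): foot, at the bar's top face, of the black knob on the bar's free end, 205 mm from the pivot; knob 18 mm in diameter, stands 27 mm above the bar's top face; axes as bar_hole
- rack: fixed dark wooden block 70 x 120 x 60 mm high, origin at the centre of its underside; holds the drift upright in its middle hole (18 mm, right through)
- drift: loose drift of 150 g with a square orange handle 24 x 24 mm; origin on its axis at the underside of the steel collar (28 mm diameter, 6 mm thick), z along the axis towards the handle. Handle from 6 to 86 mm above the origin, flat sides facing its x and y. Below the origin: steel shank 13.8 mm in diameter for 20 mm, then tapering over 34 mm to a 5 mm tip. At the start it stands in the rack, collar on the rack's top
- drift_tip (a point): the drift's small end, 54 mm below its origin on the axis
- oil_can: loose grey oil can 62 x 83 x 142 mm with a spout, origin at its underside; leave alone
- tape_measure: loose yellow tape measure 37 x 82 x 65 mm, origin at its underside; leave alone

How it is judged:
By the outcome, as a careful person would: the job done as asked, in the order asked, and still so for the second after the job is handed in, with the robot touching nothing.
It also fails if it takes over 72 s, if anything falls off the work surface, if the arm or the gripper's body presses on something with over 40 N, if the wrist force passes 120 N, or if a joint passes its speed limit or range.

## Working session

There is one attempt and no reset: what is moved stays moved. The work goes in short steps, Python scripts to look and compute and a shell command to move; the robot and the scene stay as the last step left them, time stands still between calls to the robot, and variables do not carry over. Pictures are saved under pics/ and viewed, at most 11 in all, crops included, and the job is handed in when it is done.

```bash
ls; mkdir -p pics; cat > h.py <<'E'
import numpy as np, cv2
from scipy.spatial.transform import Rotation as R
from workcell import bot, vision, workorder
def ray(p,uv):
    K=p["K"]; d=np.array([(uv[0]-K[0,2])/K[0,0],(uv[1]-K[1,2])/K[1,1]]); s=d.copy()
    for _ in range(20): s=d/(1+p["k1"]*(s@s))
    return np.array([s[0],s[1],1.])
def cam(p):
    Rm=cv2.Rodrigues(np.array(p["rvec"],float))[0]; t=np.array(p["tvec"],float).ravel(); return Rm,t
def world(p,uv,z=None):
    Rm,t=cam(p); r=ray(p,uv)
    return Rm.T@(r*z-t)
def on_plane(p,uv,pt,n):
    Rm,t=cam(p); c=-Rm.T@t; d=Rm.T@ray(p,uv); n=np.asarray(n,float)
    return c+d*((np.asarray(pt)-c)@n)/(d@n)
def depth(p,uv,k=1):
    u,v=np.round(uv).astype(int); w=p["z_map"][max(v-k,0):v+k+1,max(u-k,0):u+k+1]; w=w[w>0]
    return np.median(w) if len(w) else np.nan
def pix(p,X):
    Rm,t=cam(p); q=Rm@np.asarray(X)+t; s=q[:2]/q[2]; s=s*(1+p["k1"]*(s@s)); return p["K"][:2,:2]@s+p["K"][:2,2]
def tri(p1,u1,p2,u2):
    A=[];b=[]
    for p,u in((p1,u1),(p2,u2)):
        Rm,t=cam(p); c=-Rm.T@t; d=Rm.T@ray(p,u); d/=np.linalg.norm(d); P=np.eye(3)-np.outer(d,d); A.append(P); b.append(P@c)
    return np.linalg.lstsq(np.vstack(A),np.hstack(b),rcond=None)[0]
E
python3 - <<'E'
from h import *
np.set_printoptions(precision=4,suppress=True)
P={n:vision.camera(n) for n in("scene","top")}
for n,p in P.items():
    cv2.imwrite(f"pics/{n}0.png",p["image"]); Rm,t=cam(p); print(n,-Rm.T@t,p["K"][0,0])
for q in["jig","deck_hole","bar_pivot","bar_hole","bar_knob","rack","drift","drift_tip","oil_can","tape_measure"]:
    r={}
    for n,p in P.items():
        l=vision.place_of(p,q)[:2]
        for d in l:
            uv=d["position"]; print(q,n,round(d["score"],2),np.round(uv,1),world(p,uv,depth(p,uv)))
        if l:r[n]=l[0]["position"]
    if len(r)==2: print("   tri",tri(P["scene"],r["scene"],P["top"],r["top"]))
print(bot.get_obs())
E
```

```text
pics
scene [-0.3415 -0.5011  0.5695] 443.1318998282079
top [ 0.462  -0.0225  1.2876] 446.45445809477553
jig scene 0.66 [323.9 242.7] [ 0.5408 -0.1435  0.0447]
jig scene 0.57 [176.3 204.3] [0.5149 0.2919 0.0655]
jig top 0.79 [306.1 208. ] [ 0.5989 -0.1045  0.0917]
   tri [ 0.6102 -0.1128  0.0025]
deck_hole scene 0.59 [342.2 214.6] [ 0.6081 -0.1618  0.0964]
deck_hole scene 0.24 [181.  205.1] [0.5206 0.2804 0.0632]
deck_hole top 0.94 [324.2 198.8] [ 0.6252 -0.1544  0.0852]
   tri [ 0.6253 -0.1548  0.0875]
bar_pivot scene 0.68 [291.7 195.7] [ 0.6262 -0.0111  0.1106]
bar_pivot top 0.57 [267.9 194.4] [ 0.6328 -0.0014  0.1086]
   tri [ 0.6345 -0.0038  0.1059]
bar_hole top 0.86 [324.3 210.7] [ 0.5926 -0.1545  0.0855]
bar_knob scene 0.77 [356.5 226.3] [ 0.5723 -0.2122  0.0918]
bar_knob top 0.98 [342.9 215.4] [ 0.5777 -0.2014  0.1098]
bar_knob top 0.64 [269.9 196.4] [ 0.6268 -0.0069  0.1129]
   tri [ 0.5809 -0.2071  0.0864]
rack scene 0.57 [181.8 224. ] [0.4952 0.2615 0.0201]
rack scene 0.5 [342.9 211. ] [ 0.6342 -0.1538  0.0938]
rack top 0.85 [170.  232.5] [0.5316 0.2697 0.0608]
   tri [ 0.53
[... 259 characters left out ...]
17 0.0179]
oil_can scene 0.41 [319.  242.1] [ 0.54   -0.1309  0.0434]
oil_can top 0.57 [166.1 177.7] [0.6856 0.2862 0.0597]
   tri [0.6959 0.2981 0.0073]
tape_measure top 0.69 [393.1 254.6] [ 0.4744 -0.3491  0.0586]
{'clock': 1.1, 'joint_pos': array([1.267 , 0.2406, 0.005 , 1.3352, 0.    , 1.5708]), 'joint_vel': array([ 0.0006,  0.0008,  0.0002, -0.0001, -0.0011, -0.001 ]), 'tau': array([  0.0002, -37.222 ,  25.2695,   0.0012,   0.0001,   0.    ]), 'eef_pos': array([0.1496, 0.4771, 0.2313]), 'tool_rot': array([0.1513, 0.9885, 0.    , 0.    ]), 'ft_force': array([-0.4534, -0.3639, -0.8513]), 'ft_torque': array([-0.004 , -0.0132, -0.0367]), 'grasp_force': 0.0, 'grip_width': 0.0852625235679716}
```

View pics/scene0.png

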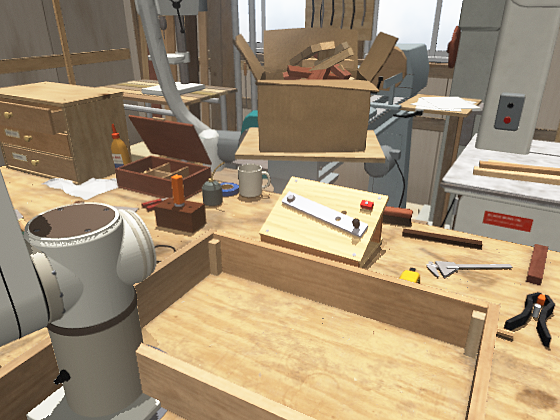

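View pics/top0.png

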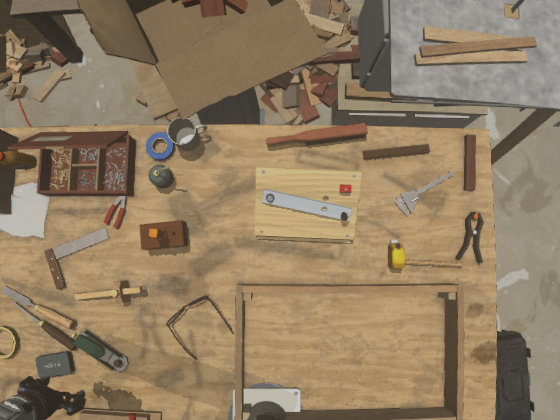

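The top view shows the jig at (308,205), with the pivot bolt at (269,198), the knob at (345,216) and the red stop at (346,188). The rack with the orange handle is at (163,234), the can at (160,177) and the tape at (398,256). Next: crops and geometry.

```bash
cat > m.py <<'E'
from h import *
np.set_printoptions(precision=4,suppress=True)
P={n:vision.camera(n) for n in("scene","top")}
a=P["top"]["image"][160:250,245:370]; b=P["scene"]["image"][170:270,255:390]; c=P["top"]["image"][160:260,130:200]; d=P["scene"]["image"][160:240,135:225]
def rs(i,w,h): return cv2.resize(i,(w,h),interpolation=cv2.INTER_CUBIC)
cv2.imwrite("pics/crop1.png",np.vstack([np.hstack([rs(a,417,300),rs(b,383,300)]),np.hstack([rs(c,210,300),rs(d,337,300),np.zeros((300,253,3),np.uint8)])]))
# board plane
pts=[]
for n,p in P.items():
    m=np.zeros(p["z_map"].shape,np.uint8)
    q=np.array([[262,176],[350,176],[350,236],[262,236]]) if n=="top" else np.array([[300,188],[378,205],[362,255],[272,238]])
    cv2.fillPoly(m,[q],1); v,u=np.nonzero(m*(p["z_map"]>0))
    X=np.array([world(p,(i,j),p["z_map"][j,i]) for i,j in zip(u,v)])
    n0=np.array([-.5,0,.866]); 
    A=np.c_[X[:,:2],np.ones(len(X))]; w=np.ones(len(X),bool)
    for _ in range(15):
        k=np.linalg.lstsq(A[w],X[w,2],rcond=None)[0]; e=X[:,2]-A@k; w=(e<.003)&(e>-.006)
    nn=np.array([-k[0],-k[1],1]); nn/=np.linalg.norm(nn)
    print(n,len(X),w.sum(),k,nn,"tilt",np.degrees(np.arccos(nn[2])),"yaw uphill",np.degrees(np.arctan2(-nn[1],-nn[0])))
E
python3 m.py
```

```text
scene 4685 3200 [ 0.5745 -0.0227 -0.2703] [-0.4981  0.0197  0.8669] tilt 29.898777632667468 yaw uphill -2.2598493875926073
top 5413 3332 [ 0.577  -0.0212 -0.2687] [-0.4997  0.0184  0.866 ] tilt 29.99973279287884 yaw uphill -2.1069587840636195
```

View pics/crop1.png

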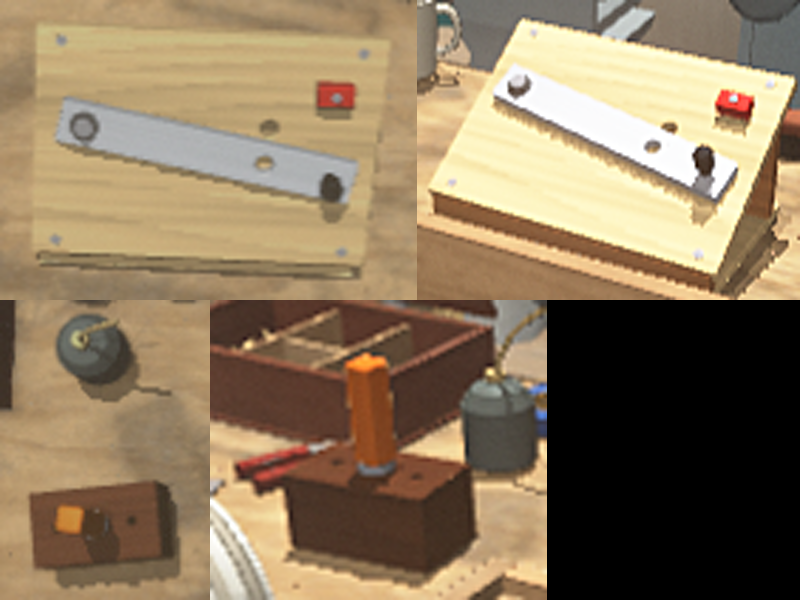

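The crops show the deck hole at top (325.6,198.1), clear of the bar, and the bar's hole at (324.1,208.6). The bolt head is at (270,198), the knob top at about (344,216). The drift's handle top is at (153,233) in the top view and (177,176) in the scene view.

```bash
cat > g.py <<'E'
from h import *
np.set_printoptions(precision=4,suppress=True)
P={n:vision.camera(n) for n in("scene","top")}; T,S=P["top"],P["scene"]
n=np.array([-.4992,.0190,.8663]); n/=np.linalg.norm(n)
p0=np.array([.6,-.1,.5762*.6-.022*-.1-.2695])
u=np.array([0.8663,-.0328,0]); u-=n*(u@n); u/=np.linalg.norm(u); v=np.cross(n,u)
print("u",u,"v",v,"n",n)
dh=on_plane(T,(325.6,198.1),p0,n); dhn=on_plane(T,(324.2,198.8),p0,n); dhs=on_plane(S,(343.8,212.7),p0,n); print("deck",dh,dhn,dhs)
bh=on_plane(T,(324.1,208.6),p0+.01*n,n); bp=on_plane(T,(269.9,197.8),p0+.018*n,n)-.008*n; bps=on_plane(S,(255+(518-417)/2.837,170+83/3),p0+.018*n,n)-.008*n
kn=on_plane(T,(345,216),p0+.02*n,n)-.01*n
for k,x in dict(bh=bh,bp=bp,bps=bps,kn=kn,dh=dh,dhs=dhs).items(): 
    d=x-bp; print(k,x,"rel pivot u,v",d@u,d@v,"r",np.hypot(d@u,d@v),"ang",np.arctan2(-d@u,-d@v))
for nm,p in P.items():
    h=cv2.cvtColor(p["image"],cv2.COLOR_BGR2HSV)
    x0,x1,y0,y1=(140,175,220,245) if nm=="top" else (165,195,170,215)
    m=np.zeros(h.shape[:2],np.uint8); s=h[y0:y1,x0:x1]; m[y0:y1,x0:x1]=((s[...,0]>5)&(s[...,0]<20)&(s[...,1]>190)&(s[...,2]>150)).astype(np.uint8)
    j,i=np.nonzero(m); X=np.array([world(p,(a,b),p["z_map"][b,a]) for a,b in zip(i,j) if p["z_map"][b,a]>0])
    t=X[X[:,2]>.138]; print(nm,len(X),len(t),"zmax",X[:,2].max(),"top c",t.mean(0),"range",t.min(0),t.max(0),"med px",i.mean(),j.mean())
    if nm=="top":
        print("rect",cv2.minAreaRect((t[:,:2]*1000).astype(np.float32)))
# rack top yaw
m=(np.abs(np.arange(1)));j,i=np.mgrid[215:255,132:195]; X=np.array([world(T,(a,b),T["z_map"][b,a]) for a,b in zip(i.ravel(),j.ravel()) if T["z_map"][b,a]>0])
t=X[(X[:,2]>.05)&(X[:,2]<.07)]; print("rack",cv2.minAreaRect((t[:,:2]*1000).astype(np.float32)),t.mean(0))
print(tri(T,(153,233.3),S,(177.2,176.5)))
E
python3 g.py
```

```text
u [ 0.8657 -0.0327  0.4996] v [ 0.0378  0.9993 -0.0001] n [-0.4992  0.019   0.8663]
deck [ 0.6259 -0.1572  0.0946] [ 0.6241 -0.1535  0.0935] [ 0.625  -0.1597  0.0941]
bh [ 0.5979 -0.1535  0.0899] rel pivot u,v -0.027643838694111047 -0.1474368631371142 r 0.15000603464347084 ang 0.18534419463082402
bp [ 0.6274 -0.007   0.1037] rel pivot u,v 0.0 0.0 r 0.0 ang 0.0
bps [ 0.6225 -0.0119  0.101 ] rel pivot u,v -0.005334496192039405 -0.005094330374323245 r 0.007376249154254168 ang 0.8084231291940678
kn [ 0.583  -0.2102  0.0826] rel pivot u,v -0.04232592448215351 -0.20466884839523106 r 0.20899957269501543 ang 0.2039272947561132
dh [ 0.6259 -0.1572  0.0946] rel pivot u,v -0.000884777262428799 -0.15006983765336687 r 0.15007244585236826 ang 0.005895701793427871
dhs [ 0.625  -0.1597  0.0941] rel pivot u,v -0.0018124730552685733 -0.1526450027113629 r 0.15265576278453447 ang 0.011873221213425824
scene 40 25 zmax 0.14607147866654524 top c [0.5223 0.2896 0.1439] range [0.5124 0.2807 0.1408] [0.535  0.2999 0.1461] med px 175.25 180.075
top 1 1 zmax 0.14329163542496237 top c [0.5201 0.2866 0.1433] range [0.5201 0.2866 0.1433] [0.5201 0.2866 0.1433] med px 153.0 235.0
rect ((520.0574340820312, 286.626708984375), (0.0, 0.0), 0.0)
rack ((525.3605346679688, 294.4317932128906), (70.8975601196289, 119.86103057861328), 6.304477691650391) [0.5251 0.2909 0.0608]
[0.5261 0.292  0.1444]
```

```bash
cat >> h.py <<'E'
n=np.array([-.4992,.0190,.8663]); n/=np.linalg.norm(n)
u=np.array([0.8663,-.0328,0]); u-=n*(u@n); u/=np.linalg.norm(u); v=np.cross(n,u)
RA=np.c_[v,u,-n]
dh=np.array([.6257,-.1572,.0945]); bp=np.array([.6274,-.007,.1037])
def plan(t,Rt=None):
    o=bot.get_obs(); Rc=R.from_quat(o["tool_rot"]); d=Rc.inv().apply(np.array(t)-o["eef_pos"])*1000
    np.set_printoptions(precision=4,suppress=True)
    print("t",round(o["clock"],2),"pos",o["eef_pos"],"F",o["ft_force"],"j",o["joint_pos"],"w",round(o["grip_width"]*1000,1))
    print("shift tool mm",d,"rows>=",np.linalg.norm(d)/62.5)
    if Rt is not None:
        w=(Rc.inv()*R.from_matrix(Rt)).as_rotvec(); print("turn after",w,"rows>=",np.linalg.norm(w)/.186)
E
python3 - <<'E'
from h import *
K0=bp-.0387*u-.2013*v; t=K0-.045*u+.09*n; print(t,K0); plan(t,RA)
E
```

```text
[ 0.50240042 -0.20370734  0.13987607] [ 0.58628254 -0.20688965  0.08439037]
t 1.3 pos [0.1496 0.4771 0.2313] F [ 0.9414 -0.0882  0.1329] j [ 1.267   0.2406  0.005   1.3352 -0.      1.5708] w 85.3
shift tool mm [-540.3114 -544.0955   91.4421] rows>= 12.355667048962214
turn after [-0.4459 -0.3409  1.2731] rows>= 7.480545885940769
```

```bash
python3 -m creep '[[[-36,-36,3],[0,0,0]],[[-36,-36,3],[0,0,0]],[[-36,-36,3],[0,0,0]],[[-36,-36,3],[0,0,0]],[[-36,-36,3],[0,0,0]],[[-36,-36,3],[0,0,0]],[[-36,-36,3],[0,0,0]],[[-36,-36,3],[0,0,0]],[[-36,-36,3],[0,0,0]],[[-36,-36,3],[0,0,0]],[[-36,-36,3],[0,0,0]],[[-36,-36,3],[0,0,0]]]' 0
python3 -m creep '[[[-36,-36,4],[0,0,0]],[[-36,-36,4],[0,0,0]],[[-36,-36,4],[0,0,0]],[[0,0,0],[-0.056,-0.043,0.159]],[[0,0,0],[-0.056,-0.043,0.159]],[[0,0,0],[-0.056,-0.043,0.159]],[[0,0,0],[-0.056,-0.043,0.159]],[[0,0,0],[-0.056,-0.043,0.159]],[[0,0,0],[-0.056,-0.043,0.159]],[[0,0,0],[-0.056,-0.043,0.159]],[[0,0,0],[-0.056,-0.043,0.159]]]'
python3 - <<'E'
from h import *
K0=bp-.0387*u-.2013*v; plan(K0-.045*u+.09*n,RA)
E
```

```text
clock: 2.8
eef_pos: [0.4333, -0.0661, 0.1954]
tool_rot: [0.152, 0.988, 0.0, 0.0]
ft_force: [-0.1, 0.2, -0.1]
grip_width: 0.0002
grasp_force: 0.0
clock: 4.18
eef_pos: [0.5031, -0.2, 0.1835]
tool_rot: [0.697, 0.668, 0.181, 0.189]
ft_force: [0.0, 1.0, 0.6]
grip_width: -0.0001
grasp_force: 0.0
t 4.17 pos [ 0.5031 -0.2     0.1835] F [0.0074 0.9523 0.5647] j [-0.5046  0.0314 -0.5202  0.5375  0.2265  1.1653] w -0.1
shift tool mm [ -3.7563 -22.4348  37.4081] rows>= 0.7004999309472774
turn after [ 0.0054  0.0025 -0.0047] rows>= 0.04073645302725623
```

```bash
python3 -m creep '[[[-4,-22,30],[0.005,0.0025,-0.005]],[[0,0,30],[0,0,0]],[[0,0,30],[0,0,0]],[[0,0,17],[0,0,0]],[[0,0,8],[0,0,0]],[[0,0,0],[0,0,0]]]'
python3 - <<'E'
from h import *
K0=bp-.0387*u-.2013*v; plan(K0-.045*u+.01*n,RA)
p=vision.camera("top"); s=vision.camera("scene")
a=p["image"][160:250,245:370]; b=s["image"][170:270,255:390]
rs=lambda i,w,h: cv2.resize(i,(w,h),interpolation=cv2.INTER_CUBIC)
cv2.imwrite("pics/pre.png",np.hstack([rs(a,417,300),rs(b,383,300)]))
E
```

```text
clock: 4.92
eef_pos: [0.5414, -0.205, 0.0723]
tool_rot: [0.694, 0.673, 0.179, 0.185]
ft_force: [0.2, -0.3, -0.1]
grip_width: 0.0002
grasp_force: 0.0
t 4.92 pos [ 0.5414 -0.205   0.0723] F [ 0.203  -0.3078 -0.1082] j [-0.4729  0.2668 -0.5917  0.2336  0.2129  1.1813] w 0.2
shift tool mm [-0.2275 -0.0499  1.9431] rows>= 0.03131192966656474
turn after [-0.0025 -0.0019  0.006 ] rows>= 0.03648450512639444
```

View pics/pre.png

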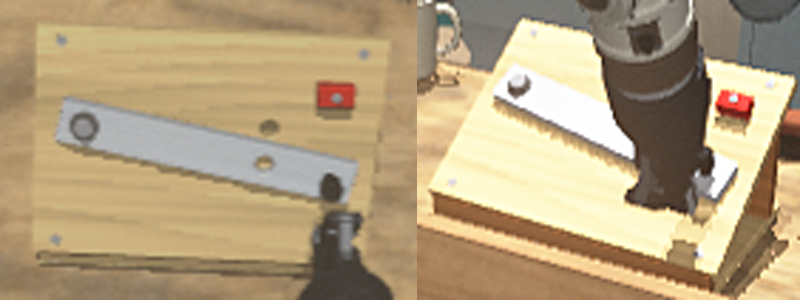

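The gripper stands just downhill of the knob and in line with it (top crop, fingers at about (338,225), knob at (330,187)). Now I push.

```bash
python3 -m creep '[[[0,8,0],[0,0,0]],[[0,8,0],[0,0,0]],[[0,6,0],[0,0,0]],[[0,6,0],[0,0,0]],[[0,6,0],[0,0,0]],[[0,6,0],[0,0,0]],[[0,6,0],[0,0,0]]]'
python3 -m creep '[[[0,3,0],[0,0,0]],[[0,3,0],[0,0,0]],[[0,3,0],[0,0,0]]]'
python3 - <<'E'
from h import *
o=bot.get_obs(); print(o["ft_force"]@u,o["eef_pos"],(o["eef_pos"]-bp)@u,(o["eef_pos"]-bp)@v)
p=vision.camera("top")
cv2.imwrite("pics/push1.png",cv2.resize(p["image"][160:250,245:370],(417,300),interpolation=cv2.INTER_CUBIC))
E
```

```text
clock: 5.9
eef_pos: [0.5806, -0.2067, 0.0947]
tool_rot: [0.695, 0.672, 0.178, 0.185]
ft_force: [-3.3, -2.5, -1.9]
grip_width: -0.0004
grasp_force: 1.9
clock: 6.28
eef_pos: [0.5892, -0.2065, 0.0999]
tool_rot: [0.694, 0.672, 0.179, 0.186]
ft_force: [-1.9, -3.3, -2.5]
grip_width: -0.0
grasp_force: 1.8
-2.729197609821364 [ 0.58918963 -0.20649891  0.09992709] -0.028434808913492912 -0.2008013310651452
```

View pics/push1.png

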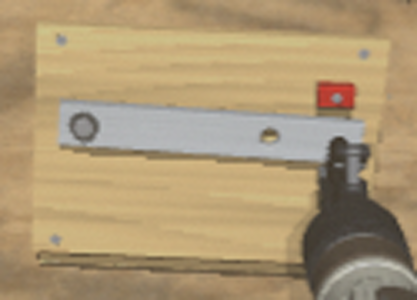

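The bar is nearly at the stop; the gap at (337,112) in the crop is about 8 mm.

```bash
python3 -m creep '[[[0,3,0],[0,0,0]],[[0,2,0],[0,0,0]],[[0,1,0],[0,0,0]],[[0,0,0],[0,0,0]]]'
python3 -m creep '[[[0,1,0],[0,0,0]],[[0,1,0],[0,0,0]]]'
python3 -m creep '[[[0,1,0],[0,0,0]],[[0,0,0],[0,0,0]]]'
```

```text
clock: 6.82
eef_pos: [0.5946, -0.2066, 0.1032]
tool_rot: [0.694, 0.672, 0.179, 0.186]
ft_force: [-1.9, -3.1, -2.9]
grip_width: -0.0001
grasp_force: 1.4
clock: 7.08
eef_pos: [0.5961, -0.2067, 0.104]
tool_rot: [0.694, 0.672, 0.179, 0.186]
ft_force: [-4.1, -2.8, -2.1]
grip_width: 0.0003
grasp_force: 1.7
clock: 7.32
eef_pos: [0.5972, -0.2068, 0.1046]
tool_rot: [0.694, 0.672, 0.179, 0.186]
ft_force: [-2.2, -1.7, -2.4]
grip_width: -0.0001
grasp_force: 1.5
```

```bash
python3 -m creep '[[[0,1,0],[0,0,0]],[[0,0,0],[0,0,0]]]'
python3 -m creep '[[[0,1,0],[0,0,0]],[[0,0,0],[0,0,0]]]' | grep -E "eef|ft"
python3 -m creep '[[[0,1,0],[0,0,0]],[[0,0,0],[0,0,0]]]' | grep -E "eef|ft"
```

```text
clock: 7.58
eef_pos: [0.598, -0.2068, 0.1051]
tool_rot: [0.694, 0.672, 0.179, 0.186]
ft_force: [-2.0, -1.8, -2.2]
grip_width: -0.0002
grasp_force: 1.5
eef_pos: [0.5989, -0.2069, 0.1056]
ft_force: [-2.0, -2.9, -1.0]
eef_pos: [0.5993, -0.2069, 0.1058]
ft_force: [-4.5, -2.6, -1.0]
```

```bash
python3 -m creep '[[[0,1,0],[0,0,0]],[[0,0,0],[0,0,0]]]'| grep -E "eef|ft"
python3 -m creep '[[[0,1,0],[0,0,0]],[[0,0,0],[0,0,0]]]' | grep -E "eef|ft"
```

```text
eef_pos: [0.5994, -0.2069, 0.1058]
ft_force: [-6.3, -2.5, -0.8]
eef_pos: [0.5995, -0.2069, 0.1058]
ft_force: [-8.2, -3.1, 0.1]
```

The bar is on the stop: force rises with no further motion. I'll back off and measure the drift's yaw and position.

```bash
python3 -m creep '[[[0,-10,0],[0,0,0]],[[0,-10,-10],[0,0,0]],[[0,0,-40],[0,0,0]],[[0,0,-50],[0,0,0]],[[0,0,-40],[0,0,0]]]' 85
python3 - <<'E'
from h import *
p=vision.camera("top"); im=p["image"]
hsv=cv2.cvtColor(im,cv2.COLOR_BGR2HSV)
c=im[222:246,144:186]
cv2.imwrite("pics/rk.png",cv2.resize(c,(756,432),interpolation=cv2.INTER_CUBIC))
# handle top: orange on plane z=.146
f=cv2.resize(im[222:246,144:170],None,fx=8,fy=8,interpolation=cv2.INTER_CUBIC); h=cv2.cvtColor(f,cv2.COLOR_BGR2HSV)
m=((h[...,0]>8)&(h[...,0]<22)&(h[...,1]>150)&(h[...,2]>170)).astype(np.uint8)
cs,_=cv2.findContours(m,0,2); k=max(cs,key=cv2.contourArea)[:,0]
W=np.array([on_plane(p,((a+.5)/8-.5+144,(b+.5)/8-.5+222),(0,0,.146),(0,0,1))[:2]*1000 for a,b in k],np.float32); print(cv2.minAreaRect(W))
Rz=R.from_euler("z",5,degrees=True).as_matrix()@np.array([[0,1,0],[1,0,0],[0,0,-1]]).astype(float)
plan([.5258,.2925,.21],Rz)
E
```

```text
clock: 9.2
eef_pos: [0.5152, -0.2037, 0.2225]
tool_rot: [0.693, 0.673, 0.181, 0.188]
ft_force: [0.5, 0.5, 0.7]
grip_width: 0.085
grasp_force: 0.0
((526.0198364257812, 294.6016845703125), (21.591991424560547, 21.824691772460938), 86.26309967041016)
t 9.25 pos [ 0.5158 -0.2047  0.2278] F [-0.5542 -0.4027  2.0111] j [-0.5019  0.0111 -0.4173  0.6555  0.2282  1.155 ] w 85.2
shift tool mm [497.3587 -12.0339  10.0143] rows>= 7.961681432611436
turn after [ 0.5328  0.0374 -0.1136] rows>= 2.935842992152103
```

View pics/rk.png

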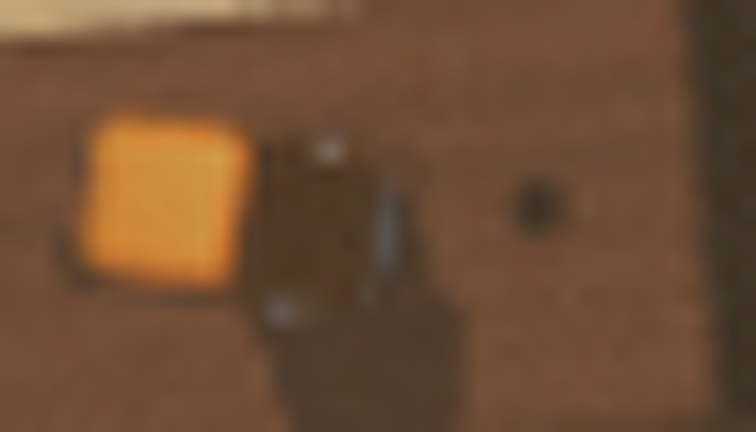

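The handle's flats sit about -5° from world axes, with the handle top centred at (165,200) in the crop, which is world (0.526, 0.294).

```bash
python3 - <<'E'
from h import *
Rz=R.from_euler("z",-5,degrees=True).as_matrix()@np.array([[0,1,0],[1,0,0],[0,0,-1]]).astype(float)
plan([.526,.2935,.21],Rz)
E
python3 -m creep '[[[42,-1,1],[0,0,0]],[[42,-1,1],[0,0,0]],[[42,-1,1],[0,0,0]],[[42,-1,1],[0,0,0]],[[42,-1,0],[0,0,0]],[[42,-1,0],[0,0,0]],[[42,-1,0],[0,0,0]],[[42,-1,0],[0,0,0]],[[42,-1,0],[0,0,0]],[[42,-1,0],[0,0,0]],[[42,-1,0],[0,0,0]],[[35,-1,0],[0,0,0]]]'
python3 - <<'E'
from h import *
Rz=R.from_euler("z",-5,degrees=True).as_matrix()@np.array([[0,1,0],[1,0,0],[0,0,-1]]).astype(float)
plan([.526,.2935,.21],Rz)
E
```

```text
t 9.25 pos [ 0.5158 -0.2047  0.2278] F [-0.5542 -0.4027  2.0111] j [-0.5019  0.0111 -0.4173  0.6555  0.2282  1.155 ] w 85.2
shift tool mm [498.3644 -11.8851  10.0951] rows>= 7.977733055884505
turn after [ 0.5338 -0.0091  0.0568] rows>= 2.8866049040534496
clock: 10.75
eef_pos: [0.522, 0.2966, 0.2098]
tool_rot: [0.693, 0.673, 0.181, 0.185]
ft_force: [-0.2, -0.8, -0.2]
grip_width: 0.0847
grasp_force: 0.0
t 10.75 pos [0.522  0.2966 0.2098] F [-0.2304 -0.8093 -0.1674] j [ 0.6813  0.1619 -0.2853  0.7094 -0.3303  2.2121] w 84.7
shift tool mm [-2.9345  3.5998  1.8918] rows>= 0.08023811044116629
turn after [ 0.5235 -0.0179  0.056 ] rows>= 2.8320125725104783
```

```bash
python3 -m creep '[[[-3,3.6,2],[0.131,-0.0045,0.014]],[[0,0,0],[0.131,-0.0045,0.014]],[[0,0,0],[0.131,-0.0045,0.014]],[[0,0,0],[0.131,-0.0045,0.014]],[[0,0,0],[0,0,0]],[[0,0,0],[0,0,0]]]'
python3 - <<'E'
from h import *
Rz=R.from_euler("z",-5,degrees=True).as_matrix()@np.array([[0,1,0],[1,0,0],[0,0,-1]]).astype(float)
plan([.526,.2935,.103],Rz)
# jig now free of the arm
T,S=vision.camera("top"),vision.camera("scene")
rs=lambda i,w,h: cv2.resize(i,(w,h),interpolation=cv2.INTER_CUBIC)
cv2.imwrite("pics/jig2.png",np.hstack([rs(T["image"][170:230,255:365],440,240)[:, :440],rs(S["image"][180:240,280:370],360,240)]))
for nm,p in(("T",T),("S",S)):
  for q,hh in(("deck_hole",0),("bar_hole",.01),("bar_pivot",.01),("bar_knob",.01)):
    for d in vision.place_of(p,q)[:1]: 
        x=on_plane(p,d["position"],dh+hh*n,n); print(nm,q,round(d["score"],2),np.round(d["position"],1),x,"rel dh u,v",(x-dh)@u*1000,(x-dh)@v*1000)
E
```

```text
clock: 11.5
eef_pos: [0.5258, 0.2905, 0.2084]
tool_rot: [0.738, 0.675, -0.001, 0.001]
ft_force: [-0.7, 0.1, 0.1]
grip_width: 0.0848
grasp_force: 0.0
t 11.5 pos [0.5258 0.2905 0.2084] F [-0.6689  0.1419  0.1301] j [ 0.5059  0.4545  0.2528  1.3713 -0.0022  2.166 ] w 84.8
shift tool mm [  3.3115   0.0318 105.425 ] rows>= 1.6876321309713886
turn after [-0.0007  0.0031 -0.0021] rows>= 0.020351379435562825
T deck_hole 0.59 [326.9 195.6] [ 0.6322 -0.1603  0.0983] rel dh u,v 7.6657670724285065 -2.8427949923259566
T bar_hole 0.75 [325.2 202.4] [ 0.6136 -0.1555  0.099 ] rel dh u,v -8.24358824594475 1.2333715333650348
T bar_pivot 0.95 [270.4 192.6] [ 0.6375 -0.0081  0.1096] rel dh u,v 12.876314205282332 149.4612347335936
T bar_knob 0.81 [343.9 200.1] [ 0.6197 -0.2055  0.1036] rel dh u,v 0.9124466671005947 -48.47326457194078
S deck_hole 0.93 [344.4 208.5] [ 0.6363 -0.1566  0.1006] rel dh u,v 12.187117248983292 1.0076716307378268
S bar_hole 0.75 [343.9 208.1] [ 0.6261 -0.1588  0.1063] rel dh u,v 6.267443426355364 -1.5895557282373445
S bar_pivot 0.57 [287.4 197.5] [0.6262 0.0017 0.1028] rel dh u,v -0.624514150333543 158.80779320871537
S bar_knob 0.88 [362.  216.3] [ 0.6138 -0.211   0.1004] rel dh u,v -5.584319197344579 -54.18267804906034
```

View pics/jig2.png

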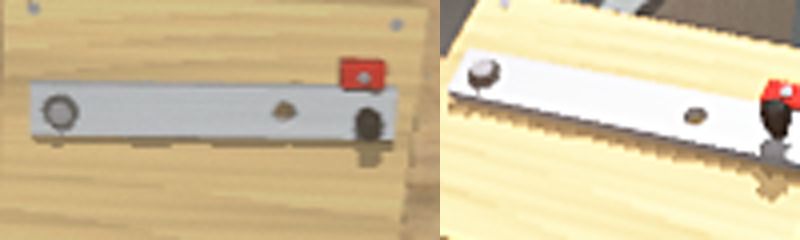

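The bar rests against the red stop (crop (362,75)), with its hole at top (325.9,197.4) and scene (343.4,208.4). Now I grasp the drift.

```bash
python3 -m creep '[[[3.3,0,20],[0,0,0]],[[0,0,25],[0,0,0]],[[0,0,25],[0,0,0]],[[0,0,20],[0,0,0]],[[0,0,15],[0,0,0]],[[0,0,0],[0,0,0]]]'
python3 -m creep '[[[0,0,0],[0,0,0]],[[0,0,0],[0,0,0]],[[0,0,0],[0,0,0]],[[0,0,0],[0,0,0]],[[0,0,0],[0,0,0]],[[0,0,0],[0,0,0]]]' 10
python3 - <<'E'
from h import *
np.set_printoptions(precision=4,suppress=True)
T,S=vision.camera("top"),vision.camera("scene")
bhT=on_plane(T,(325.9,197.4),dh+.01*n,n); bhS=on_plane(S,(343.4,208.4),dh+.01*n,n); pv=on_plane(T,(269.6,197.6),dh+.018*n,n)-.008*n
for x in(bhT,bhS,pv): print(x,"deck est rel old dh:",(x-.005*u-dh)@u*1e3,(x-dh)@v*1e3)
o=bot.get_obs(); print(o["eef_pos"],o["grip_width"],o["tool_rot"],o["joint_pos"])
E
```

```text
clock: 12.75
eef_pos: [0.5249, 0.2922, 0.1019]
tool_rot: [0.738, 0.675, -0.004, 0.0]
ft_force: [0.7, 0.2, 0.7]
grip_width: 0.085
grasp_force: 0.0
clock: 13.5
eef_pos: [0.5262, 0.293, 0.104]
tool_rot: [0.738, 0.675, -0.002, 0.001]
ft_force: [-0.8, -0.9, 6.2]
grip_width: 0.0237
grasp_force: 58.4
[ 0.6262 -0.1566  0.1063] deck est rel old dh: 1.3152374056318532 0.5685098482515872
[ 0.625  -0.1579  0.1057] deck est rel old dh: 0.0429012088073253 -0.7237694889621962
[ 0.6279 -0.0062  0.104 ] deck est rel old dh: -3.3435066627567065 150.94055201323243
[0.5262 0.293  0.104 ] 0.023308648328526225 [ 0.7382  0.6746 -0.0019  0.0008] [ 0.5093  0.5221  0.0823  1.1342 -0.0024  2.17  ]
```

```bash
python3 -m creep '[[[0,0,-10],[0,0,0]],[[0,0,-20],[0,0,0]],[[0,0,-30],[0,0,0]],[[0,0,-40],[0,0,0]],[[0,0,-40],[0,0,0]],[[0,0,-10],[0,0,0]],[[0,0,0],[0,0,0]]]'
python3 - <<'E'
from h import *
o=bot.get_obs(); Rc=R.from_quat(o["tool_rot"])
T,S=vision.camera("top"),vision.camera("scene")
for nm,p in(("S",S),("T",T)):
    for q,z in(("drift",.044),("drift_tip",.098)):
        e=pix(p,o["eef_pos"]+Rc.apply([0,0,z]))
        print(nm,q,"exp",e,[(round(d["score"],2),np.round(d["position"],1)) for d in vision.place_of(p,q)[:2]])
c=np.round(pix(S,o["eef_pos"]+Rc.apply([0,0,.06]))).astype(int); print(c)
cv2.imwrite("pics/held.png",cv2.resize(S["image"][c[1]-40:c[1]+35,c[0]-50:c[0]+50],(800,600),interpolation=cv2.INTER_CUBIC))
plan(dh+.16*n,RA)
E
```

```text
clock: 14.48
eef_pos: [0.5261, 0.2933, 0.2526]
tool_rot: [0.738, 0.675, -0.003, 0.001]
ft_force: [0.3, 0.2, -2.0]
grip_width: 0.0234
grasp_force: 58.3
S drift exp [173.23007638 153.65400562] [(0.65, array([173.3, 157. ]))]
S drift_tip exp [175.34820579 172.81593577] [(0.66, array([174.5, 174.4]))]
T drift exp [146.43945049 231.13062328] [(0.48, array([144.2, 230.2]))]
T drift_tip exp [152.51505174 232.5126688 ] [(0.5, array([152.9, 230.2])), (0.25, array([345.1, 202.5]))]
[174 159]
t 14.78 pos [0.5256 0.293  0.2514] F [-0.1671  0.4634 -1.0161] j [ 0.5099  0.4498  0.3563  1.4852 -0.0025  2.1706] w 23.5
shift tool mm [-443.4368   60.4462   20.9268] rows>= 7.168426938041821
turn after [-0.5282  0.0198 -0.0493] rows>= 2.8543224078455314
```

View pics/held.png

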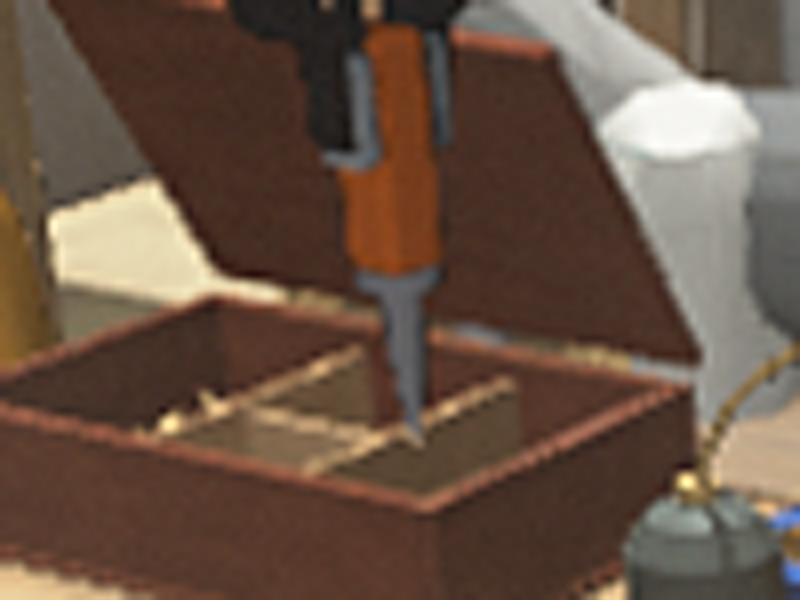

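The drift is held straight: collar at crop (397,285), tip at (415,440), so the collar is about 47 mm beyond the TCP. I'll carry it over to the hole.

```bash
python3 -m creep '[[[-25,4,0],[0,0,0]],[[-40,5,2],[0,0,0]],[[-40,5,2],[0,0,0]],[[-40,5,2],[0,0,0]],[[-40,5,2],[0,0,0]],[[-40,6,2],[0,0,0]],[[-40,6,2],[0,0,0]],[[-40,6,2],[0,0,0]],[[-40,6,2],[0,0,0]],[[-40,6,2],[0,0,0]],[[-35,4,2],[0,0,0]],[[-23,3,1],[0,0,0]]]'
python3 -m creep '[[[0,0,0],[-0.106,0.004,-0.01]],[[0,0,0],[-0.106,0.004,-0.01]],[[0,0,0],[-0.106,0.004,-0.01]],[[0,0,0],[-0.106,0.004,-0.01]],[[0,0,0],[-0.106,0.004,-0.01]],[[0,0,0],[0,0,0]],[[0,0,0],[0,0,0]]]'
python3 - <<'E'
from h import *
plan(dh+.0015*u+.135*n,RA)
E
```

```text
clock: 16.27
eef_pos: [0.5465, -0.1551, 0.2332]
tool_rot: [0.739, 0.674, -0.003, 0.0]
ft_force: [0.2, 0.3, -2.0]
grip_width: 0.0235
grasp_force: 58.2
clock: 17.15
eef_pos: [0.5477, -0.1536, 0.2348]
tool_rot: [0.695, 0.67, 0.181, 0.187]
ft_force: [0.9, -0.6, -0.3]
grip_width: 0.0233
grasp_force: 58.6
t 17.15 pos [ 0.5477 -0.1536  0.2348] F [ 0.9197 -0.6157 -0.261 ] j [-0.359   0.0215 -0.3867  0.6584  0.1608  1.2909] w 23.3
shift tool mm [-0.6296 -1.0871 25.5239] rows>= 0.4088770645416521
turn after [ 0.0041 -0.0014 -0.0001] rows>= 0.02323213208025557
```

```bash
python3 -m creep '[[[-0.6,-1,12],[0.004,-0.001,0]],[[0,0,13],[0,0,0]],[[0,0,10],[0,0,0]],[[0,0,0],[0,0,0]],[[0,0,0],[0,0,0]]]'
python3 - <<'E'
from h import *
plan(dh+.002*u+.120*n,RA)
o=bot.get_obs(); Rc=R.from_quat(o["tool_rot"])
T,S=vision.camera("top"),vision.camera("scene")
for nm,p in(("S",S),("T",T)):
    for q,X in(("drift",o["eef_pos"]+Rc.apply([0,0,.047])),("drift_tip",o["eef_pos"]+Rc.apply([0,0,.101])),("bar_hole",dh+.0053*u+.01*n)):
        print(nm,q,"exp",pix(p,X),[(round(d["score"],2),np.round(d["position"],1)) for d in vision.place_of(p,q)[:2]])
rs=lambda i: cv2.resize(i,(400,480),interpolation=cv2.INTER_CUBIC)
cv2.imwrite("pics/near.png",np.hstack([rs(S["image"][170:230,315:365]),rs(T["image"][170:230,300:350])]))
E
```

```text
clock: 17.77
eef_pos: [0.5638, -0.1545, 0.2031]
tool_rot: [0.696, 0.67, 0.18, 0.186]
ft_force: [-0.1, -0.5, -1.4]
grip_width: 0.0238
grasp_force: 58.7
t 17.77 pos [ 0.5638 -0.1545  0.2031] F [-0.0872 -0.4898 -1.4498] j [-0.3469  0.0823 -0.4084  0.578   0.1534  1.3009] w 23.8
shift tool mm [-0.3162  1.4089  5.0639] rows>= 0.08425205112416949
turn after [-0.     -0.001  -0.0001] rows>= 0.0051909134288443005
S drift exp [338.0816 192.4517] [(0.58, array([340.2, 191.4]))]
S drift_tip exp [341.4738 206.2356] [(0.84, array([340.1, 205.7])), (0.57, array([343.5, 210. ]))]
S bar_hole exp [343.1718 208.2615] [(0.93, array([345.6, 207.6]))]
T drift exp [327.9649 209.5539] [(0.48, array([325.4, 208.3]))]
T drift_tip exp [326.2096 201.3934] [(0.56, array([325.1, 201.2]))]
T bar_hole exp [326.0796 197.7607] [(0.74, array([327.2, 199.2]))]
```

View pics/near.png

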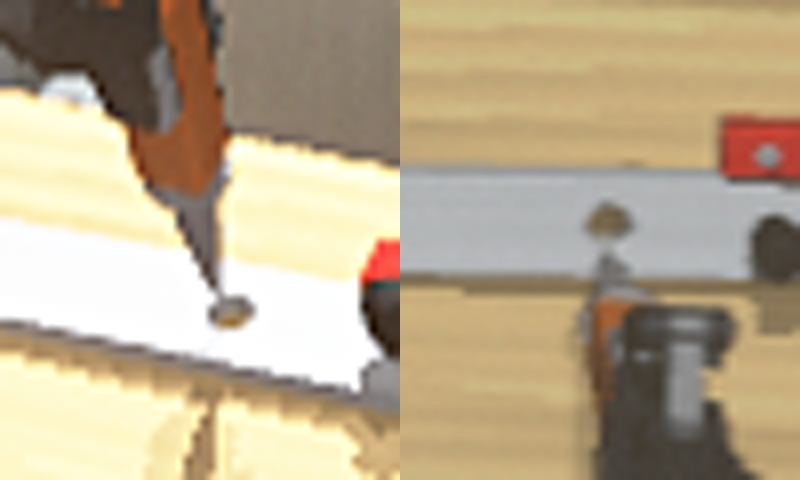

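Tip and hole agree with the model to within 1 mm: the scene crop has the tip at (219,297) and the hole at (231,312), and the top crop has the tip at (607,255) and the hole at (608,221). I shift 2 mm uphill and enter.

```bash
python3 -m creep '[[[-0.3,2,0],[0,0,0]],[[0,0,6],[0,0,0]],[[0,0,6],[0,0,0]],[[0,0,3],[0,0,0]],[[0,0,3],[0,0,0]],[[0,0,0],[0,0,0]]]'
python3 -m creep '[[[0,0,2],[0,0,0]],[[0,0,2],[0,0,0]],[[0,0,2],[0,0,0]],[[0,0,0],[0,0,0]]]'
python3 - <<'E'
from h import *
plan(dh+.10*n,RA); o=bot.get_obs(); f=o["ft_force"]; print("F u,v,n",f@u,f@v,f@n)
E
```

```text
clock: 18.92
eef_pos: [0.5744, -0.1552, 0.1883]
tool_rot: [0.696, 0.67, 0.18, 0.186]
ft_force: [0.7, -0.3, -1.9]
grip_width: 0.0233
grasp_force: 58.7
clock: 19.42
eef_pos: [0.5774, -0.1553, 0.1833]
tool_rot: [0.696, 0.67, 0.18, 0.186]
ft_force: [0.3, 0.2, -1.8]
grip_width: 0.0232
grasp_force: 58.7
t 19.43 pos [ 0.5774 -0.1553  0.1833] F [ 0.3416  0.1664 -1.8024] j [-0.3383  0.128  -0.4137  0.5258  0.1492  1.3086] w 23.2
shift tool mm [-0.0252 -2.4621  1.0892] rows>= 0.043078451387460484
turn after [ 0.0001 -0.0009 -0.0002] rows>= 0.00491785038775498
F u,v,n -0.6101370156167425 0.17944899767865752 -1.7287780544363522
```

```bash
python3 -m creep '[[[0,-0.3,3],[0,0,0]],[[0,-0.3,3],[0,0,0]],[[0,-0.3,3],[0,0,0]],[[0,0,0],[0,0,0]]]' | grep -E "eef|ft"
python3 -m creep '[[[0,-0.3,2],[0,0,0]],[[0,-0.3,2],[0,0,0]],[[0,-0.2,2],[0,0,0]],[[0,0,0],[0,0,0]]]'| grep -E "eef|ft"
python3 - <<'E'
from h import *
plan(dh+.08*n,RA); o=bot.get_obs(); f=o["ft_force"]; print("F u,v,n",f@u,f@v,f@n)
E
```

```text
eef_pos: [0.5812, -0.1555, 0.175]
ft_force: [1.4, -0.1, -1.7]
eef_pos: [0.5842, -0.1558, 0.1703]
ft_force: [2.2, -1.0, -0.7]
t 20.43 pos [ 0.5842 -0.1558  0.1703] F [ 2.1538 -1.0387 -0.7431] j [-0.3345  0.1542 -0.4221  0.4886  0.1474  1.3121] w 23.5
shift tool mm [ 0.204  -1.8822  6.3986] rows>= 0.10676478949342039
turn after [ 0.0021 -0.0004  0.0001] rows>= 0.011325980616481181
F u,v,n 1.5272829486640926 -0.9563810674501819 -1.7386137418674976
```

```bash
python3 -m creep '[[[0,-0.3,2],[0,0,0]],[[0,-0.3,2],[0,0,0]],[[0,-0.3,2],[0,0,0]],[[0,0,0],[0,0,0]]]' | grep -E "eef|ft"
python3 -m creep '[[[0,-0.3,2],[0,0,0]],[[0,-0.3,2],[0,0,0]],[[0,-0.2,2],[0,0,0]],[[0,0,0],[0,0,0]]]'| grep -E "eef|ft"
python3 - <<'E'
from h import *
plan(dh+.07*n,RA); o=bot.get_obs(); f=o["ft_force"]; print("F u,v,n",f@u,f@v,f@n)
E
```

```text
eef_pos: [0.5857, -0.1558, 0.164]
ft_force: [0.8, -0.9, 1.2]
eef_pos: [0.5878, -0.1559, 0.1579]
ft_force: [2.0, -2.4, -0.5]
t 21.43 pos [ 0.5878 -0.1559  0.1579] F [ 2.0034 -2.3602 -0.4845] j [-0.3317  0.1762 -0.4308  0.46    0.1454  1.3146] w 23.9
shift tool mm [0.1721 1.2085 3.909 ] rows>= 0.06552331870238447
turn after [-0.0004 -0.0004 -0.0003] rows>= 0.003773150646829544
F u,v,n 1.5695109392438997 -2.282703214160383 -1.4646465274912974
```

```bash
python3 -m creep '[[[0,0.6,1],[0,0,0]],[[0,0.6,2],[0,0,0]],[[0,0,2],[0,0,0]],[[0,0,0],[0,0,0]]]' | grep -E "eef|ft"
python3 -m creep '[[[0,0,2],[0,0,0]],[[0,0,2],[0,0,0]],[[0,0,0],[0,0,0]],[[0,0,0],[0,0,0]]]'| grep -E "eef|ft"
python3 - <<'E'
from h import *
plan(dh+.057*n,RA); o=bot.get_obs(); f=o["ft_force"]; print("F u,v,n",f@u,f@v,f@n)
E
```

```text
eef_pos: [0.5909, -0.1559, 0.1537]
ft_force: [0.6, -2.1, -1.2]
eef_pos: [0.5932, -0.156, 0.1507]
ft_force: [0.5, -2.7, -1.9]
t 22.43 pos [ 0.5932 -0.156   0.1507] F [ 0.4747 -2.6596 -1.8787] j [-0.3282  0.1946 -0.4293  0.4429  0.144   1.3176] w 23.3
shift tool mm [0.0192 0.138  7.9622] rows>= 0.12741497176962163
turn after [-0.0007 -0.0007 -0.0003] rows>= 0.005553020077855216
F u,v,n -0.4405646640223866 -2.6395475439052 -1.9149720381063426
```

```bash
python3 -m creep '[[[-0.4,0,2],[0,0,0]],[[0,0,2],[0,0,0]],[[0,0,2],[0,0,0]],[[0,0,0],[0,0,0]]]' | grep -E "eef|ft"
python3 -m creep '[[[0,0,1],[0,0,0]],[[0,0,1],[0,0,0]],[[0,0,0],[0,0,0]]]'| grep -E "eef|ft"
python3 - <<'E'
from h import *
plan(dh+.057*n,RA); o=bot.get_obs(); f=o["ft_force"]; print("F u,v,n",f@u,f@v,f@n)
E
```

```text
eef_pos: [0.5963, -0.1563, 0.1456]
ft_force: [-0.6, -2.0, -2.0]
eef_pos: [0.5973, -0.1564, 0.1441]
ft_force: [-2.6, -1.6, -0.9]
t 23.3 pos [ 0.5973 -0.1564  0.1441] F [-2.6011 -1.595  -0.8761] j [-0.3265  0.2102 -0.43    0.4258  0.1435  1.3191] w 23.5
shift tool mm [ 0.329  -0.1913  0.1202] rows>= 0.006385778588038535
turn after [-0.0001 -0.0009 -0.0002] rows>= 0.005046398609748426
F u,v,n -2.6371924700460143 -1.692170124829546 0.5092058458258133
```

Continuing until the collar seats.

```bash
for i in 1 ; do python3 -m creep '[[[0,0,1],[0,0,0]],[[0,0,0],[0,0,0]]]' | grep -E "eef|ft"; done
python3 -m creep '[[[0,0,1],[0,0,0]],[[0,0,0],[0,0,0]]]' | grep -E "eef|ft"
python3 -m creep '[[[0,0,1],[0,0,0]],[[0,0,0],[0,0,0]]]' | grep -E "eef|ft"
python3 - <<'E'
from h import *
plan(dh+.057*n,RA); o=bot.get_obs(); f=o["ft_force"]; print("F u,v,n",f@u,f@v,f@n)
E
```

```text
eef_pos: [0.5978, -0.1565, 0.1432]
ft_force: [-1.8, -2.1, -0.9]
eef_pos: [0.5983, -0.1565, 0.1424]
ft_force: [-1.9, -1.8, -1.8]
eef_pos: [0.5986, -0.1566, 0.142]
ft_force: [-6.1, -1.0, 3.1]
t 24.05 pos [ 0.5986 -0.1566  0.142 ] F [-6.0758 -0.9871  3.1027] j [-0.3257  0.215  -0.4302  0.4204  0.1429  1.3199] w 23.5
shift tool mm [ 0.4049 -0.3007 -2.3019] rows>= 0.03770339089848075
turn after [ 0.0002 -0.0007 -0.0003] rows>= 0.004072994615791259
F u,v,n -3.6773918764607574 -1.216598746213479 5.702032624010455
```

```bash
python3 -m creep '[[[0,0,1.5],[0,0,0]],[[0,0,0],[0,0,0]]]' | grep -E "eef|ft"
python3 -m creep '[[[0,0,1.5],[0,0,0]],[[0,0,0],[0,0,0]]]' | grep -E "eef|ft"
python3 - <<'E'
from h import *
plan(dh+.057*n,RA); o=bot.get_obs(); f=o["ft_force"]; print("F u,v,n",f@u,f@v,f@n)
rs=lambda i: cv2.resize(i,(400,480),interpolation=cv2.INTER_CUBIC)
S,T=vision.camera("scene"),vision.camera("top")
cv2.imwrite("pics/seat.png",np.hstack([rs(S["image"][170:230,315:365]),rs(T["image"][170:230,300:350])]))
E
```

```text
eef_pos: [0.5988, -0.1566, 0.1419]
ft_force: [-15.5, -0.1, 13.0]
eef_pos: [0.5989, -0.1567, 0.1419]
ft_force: [-24.9, 0.5, 23.1]
t 24.55 pos [ 0.5989 -0.1567  0.1419] F [-24.8996   0.5049  23.0811] j [-0.3256  0.2154 -0.4308  0.4184  0.1425  1.3206] w 24.0
shift tool mm [ 0.5453 -0.4854 -2.6014] rows>= 0.04323012032478201
turn after [ 0.0011 -0.0001 -0.0007] rows>= 0.007105354638508933
F u,v,n -10.041019853666395 -0.4401883516263727 32.43406855838881
```

View pics/seat.png

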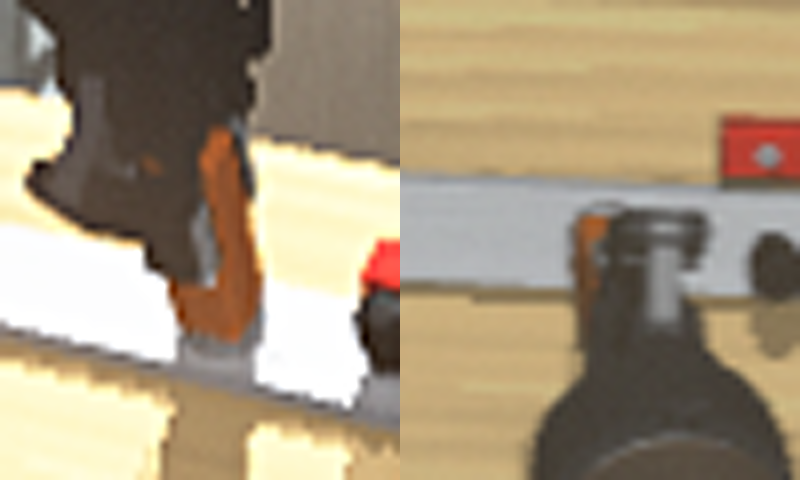

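The collar is on the bar (scene crop (215,355)), and the bar has come back off the stop. I ease the load, let go and withdraw.

```bash
python3 -m creep '[[[0,-0.3,-2],[0,0,0]],[[0,0,-1],[0,0,0]],[[0,0,0],[0,0,0]]]' | grep -E "eef|ft"
python3 -m creep '[[[0,0,0],[0,0,0]],[[0,0,0],[0,0,0]],[[0,0,0],[0,0,0]],[[0,0,0],[0,0,0]],[[0,0,0],[0,0,0]],[[0,0,0],[0,0,0]]]' 80
python3 -m creep '[[[0,0,-10],[0,0,0]],[[0,0,-20],[0,0,0]],[[0,0,-30],[0,0,0]],[[0,0,-40],[0,0,0]],[[0,0,-40],[0,0,0]],[[0,-30,-20],[0,0,0]],[[0,-50,0],[0,0,0]],[[0,-50,0],[0,0,0]],[[0,-30,0],[0,0,0]],[[0,0,0],[0,0,0]]]'
python3 - <<'E'
from h import *
np.set_printoptions(precision=4,suppress=True)
S,T=vision.camera("scene"),vision.camera("top")
for nm,p in(("S",S),("T",T)):
    print(nm,"exp drift",pix(p,dh+.01*n),"exp handle top",pix(p,dh+.096*n),[(round(d["score"],2),np.round(d["position"],1)) for d in vision.place_of(p,"drift")[:1]])
rs=lambda i: cv2.resize(i,(400,480),interpolation=cv2.INTER_CUBIC)
cv2.imwrite("pics/done.png",np.hstack([rs(S["image"][160:235,310:372]),rs(T["image"][170:230,300:350])]))
E
```

```text
eef_pos: [0.5987, -0.1566, 0.142]
ft_force: [-8.2, -1.0, 5.2]
clock: 25.78
eef_pos: [0.5987, -0.1565, 0.1415]
tool_rot: [0.696, 0.67, 0.18, 0.186]
ft_force: [0.1, -0.7, -0.0]
grip_width: 0.08
grasp_force: 0.0
clock: 27.02
eef_pos: [0.378, -0.1478, 0.1991]
tool_rot: [0.697, 0.669, 0.179, 0.185]
ft_force: [0.1, 0.4, 0.3]
grip_width: 0.0801
grasp_force: 0.0
S exp drift [342.3847 209.8754] exp handle top [336.9343 187.8484] [(0.57, array([342.7, 211.6]))]
T exp drift [325.9138 199.5893] exp handle top [328.6953 212.6449] [(0.52, array([323.6, 198.4]))]
```

View pics/done.png

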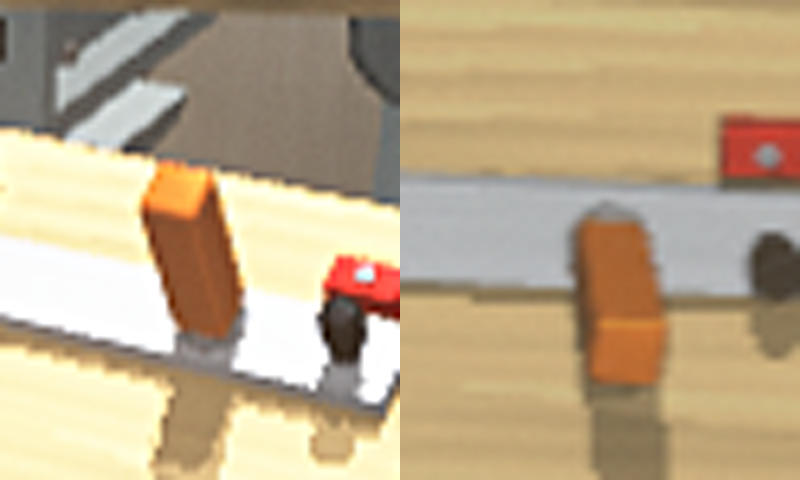

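The drift stands square with its collar on the bar, and nothing else has moved. Handle top is at the predicted pixel in both views to about 1 px.

```bash
python3 -c "
from workcell import workorder
print(workorder.job_done())"
```

```text
the job is handed in; nothing more can be done
None
```

I pushed the bar to the red stop, then pushed the drift through both holes until its collar sat on the bar, let go and handed the job in at about 27 s; the verdict wasn't shown, and I took no close-up of the oil can or tape measure at the end.

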